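# Open the bench chiller's filler for topping up

### The job

The reservoir of the bench chiller has to be topped up. First push the red lever of its return valve all the way round to its stop, across the pipe, then unscrew the blue filler cap, lift it clear and set it down gently, open side down, on the floor of the yellow tray. Leave the valve shut and do not disturb the other things on the bench.

Things in the scene. Friction and masses are not known exactly. Their poses are not given: they have to be found in the camera images.
- chiller: White bench chiller, fixed, a box 300 mm deep (its x), 220 wide (y), 165 high. Origin: centre of its underside on the bench; x points from its front (grey fascia, towards the robot) to its back, z up. Blue filler cap near the front of its flat top, flat fan grille behind. Two 22 mm pipes leave its left side (+y) at 105 mm height and turn down 130 mm out; the front one has the valve.
- filler (a point): Axis of the filler neck at the level of the chiller's top (165 mm above the bench); axes parallel to the chiller's. Flange of 76 mm diameter, 4 mm high, then the threaded neck, whose top is 39 mm above this point. Right-hand three-start thread: the cap, turned counter-clockwise seen from above, rises 16.5 mm a full turn and comes free after about 3.9 rad (10 mm of rise).
- cap: Blue ribbed screw cap, 60 mm diameter, 36 mm high, 40 to 85 g; thin white bar along its x on top. Origin: centre of its open underside, z up. Screwed down, its underside is 8 mm above filler, its x within 0.08 rad of the chiller's. It turns easily, has about 1 mm of play, stays as left when let go, and cannot be pulled off before it is unscrewed.
- valve (a joint): Angle of the valve lever about the vertical through valve_pivot, rad. 0: in line with the pipe, pointing along the chiller's +y (open). Grows clockwise seen from above to the end stop at 1.571: across the pipe, pointing along the chiller's +x (shut). Stiff (0.35 N m: 4 to 5 N at 80 mm from the pivot), stays where it is left. Starts at 0 to 0.5.
- valve_pivot (a point): Pivot of the lever, on its axis, at the lever's mid-height, 149 mm above the bench; 75 mm out from the chiller's left side. Brass valve body and pipe lie below 122 mm (the stem at the pivot, 18 mm thick, reaches the lever).
- lever_end (a point): Outer end of the red lever, 120 mm from the pivot, at the lever's mid-height. The red sleeve is the outer 85 mm of the lever, 18 mm wide and 14 mm high.
- tray: Shallow yellow plastic tray, 150 mm (its x) by 170 mm (its y), rim 24 mm high, walls and floor 4 mm thick, 0.45 kg, loose, empty; origin at the centre of its underside. It stands on the bench to the left or to the right of the chiller.
- rack: Blue rack with 12 capped tubes (teal and pink caps), 118 by 154 mm, 118 mm high; origin at the centre of its underside. A bystander, on the side of the chiller where the tray is not.
- bottle_a: Glass bottle with blue cap, 86 mm diameter, 180 mm high; origin at the centre of its underside. A bystander.
- bottle_b: Glass bottle with blue cap, 70 mm diameter, 140 mm high; origin at the centre of its underside. A bystander.
- tip_box: Blue box with pale lid, 86 by 124 mm, 66 mm high; origin at the centre of its underside. A bystander.
- beaker: Glass beaker, 84 mm diameter, 85 mm high; origin at the centre of its underside. A bystander.
Things that resemble listed ones, but are neither listed nor needed, are in the scene too. Of the things like the tray, leave any that is orange; of the rest the larger one is meant.

How it is judged:
By the outcome, as a careful person would: the job done as asked, in the order asked, and still so for the second after the job is handed in, with the robot touching nothing.
It also fails if it takes over 72 s, if anything falls off the work surface, if the arm or the gripper's body presses on something with over 40 N, if the wrist force passes 120 N, or if a joint passes its speed limit or range.

### The arm

A 6-joint arm with a two-finger parallel gripper is mounted at the origin on the work surface. World frame = base frame: x ahead of the robot, y to its left, z up, the work surface at z = 0. Lengths are in mm, angles in rad, forces in N, time in s.
With the tool pointing down it reaches from about 275 to 725 mm from the base axis. Payload 5.6 kg.
Tool frame: the origin (TCP) lies midway between the tips of the shut fingers; the grasp point (between the pads) lies 19 mm behind it; z points along the fingers, y is the direction in which the jaws open and shut (so a half turn about z gives the same grasp; the last joint's range is limited). The gripper opens to 85 mm and grips with 20 to 120 N. Pads are 22 mm wide; open, the fingers measure 114 mm over their backs; the gripper's body (76 mm by 85 mm) begins 54 mm behind the grasp point. The pads swing forward as they close: fully open they stand 13 mm farther back than shut.
Start: joints at [1.579, 0.255, 0.108, 0, -1.424, -0.285], TCP at [150.276, 529.065, 231.283] pointing down, gripper open.
Joint ranges: [-2.95, 2.95], [-1.21, 1.97], [-1.09, 1.5], [-2.87, 1.71], [-2.94, -0.07], [-3.05, 3.05]. Speed limits (rad/s): [2.57, 2.57, 3.14, 3.14, 3.14, 3.14].

### API

Orientations are given as [roll, pitch, yaw] about the fixed x, y, z axes, in that order (R = Rz(yaw) Ry(pitch) Rx(roll)).
In Python, from workcell import telemetry, optics, manip gives the robot as it stands.
- The arm moves only by the tool move_arm, never from a script. Its argument "commands" is a list of rows, each a list of 7 numbers: the shift along the tool's x, y, z in cm, then the turn, a rotation vector about the tool's x, y, z in rad, then the finger opening in cm, from 0 to 8.54. In form: [[x, y, z, rx, ry, rz, claw], ...]. A call has 1 to 8 rows; each row shifts and turns the pose as measured when the row begins, along the tool's axes as they then stand; what a row does not reach is not made up. A row lasts 1/12 s, in which the tool goes at most 41.7 mm and 7.16 degrees, less where a joint would pass 70% of its speed; a pose out of reach is approached as far as the arm can. A call is refused whole if a number of a shift passes 4.17 or a number of a turn 0.125, either way. A call with a gripper value outside its range is refused whole. The fingers move at their own pace and stop on an object; "newtons" is the grip in N (left out, the last holds). Time passes only in rows, so rows that do not move let the fingers close. It gives the time, the measured TCP pose, the force and the opening at its end, in the units of the state.
- telemetry.get_state(): the state, without advancing time (a new reading comes with each control period).
- optics.grab_frame(name): name is "scene" or "side" or "wrist"; returns a dict with "frame" (420x560x3 uint8, blue, green, red), "depth" (420x560 float32, mm along the optical axis (not along the pixel's ray), 0 where there is no reading), "intrinsics" (3x3 intrinsics, pixels), "view" (4x4, takes a point from world to camera coordinates); the wrist camera has in their place "mount" (4x4, takes a point from camera to tool coordinates, whose origin is the TCP and whose axes are the flange's). Camera axes: x right, y down, z forward; pixel columns grow to the right and rows downward; lengths in mm; the calibration is good to about 2 mm. A picture is of the moment at which its call begins: read the wrist's pose just before it.
- manip.hand_in(): hands the job in, once; it reports no verdict.
The state is a dict: "time": time; "q": joint angles; "joint_velocities": joint speeds; "joint_efforts": joint torques, N m; "tool_pos": TCP position; "ee_rot": TCP orientation; "ft_force": force on the tool from outside, world axes, zero at the start; "ft_torque": the same for the moment, N m; "grip_width": finger opening in mm.
Only numpy, scipy, OpenCV 4.12 (cv2) and the standard library are available. Lean on these libraries where they do the work, as an engineer would, in place of code of your own. Each camera call takes 0.05 s, during which the arm holds its last target.

## Working session

There is one attempt and no reset: what is moved stays moved. The work goes in short steps, Python scripts to look and compute and a tool call to move; the robot and the scene stay as the last step left them, time stands still between calls to the robot, and variables do not carry over. Pictures are saved under pics/ and viewed, and the job is handed in when it is done.

Besides the shell and the picture viewer there is one more tool, called after "Call:" as name(argument=value, ...), one argument or row to a line, values as JSON. move_arm: Moves the arm, as the interface text tells. Its arguments: {"type":"object","properties":{"commands":{"type":"array","items":{"type":"array","items":{"type":"number"}}},"newtons":{"type":"number"}},"required":["commands"]}

```bash
ls; mkdir -p pics
python3 - <<'E'
from workcell import telemetry, optics, manip
import cv2,numpy as np,pickle
s=telemetry.get_state();print(s)
for n in ["scene","side","wrist"]:
    f=optics.grab_frame(n);pickle.dump(f,open(f"{n}0.pkl","wb"))
    cv2.imwrite(f"pics/{n}0.png",f["frame"]);print(n,f["intrinsics"],f.get("view"),f.get("mount"))
E
```

```text
pics
{'time': 0.0, 'q': array([ 1.57858805e+00,  2.55725571e-01,  1.07002928e-01, -4.55857953e-04,
       -1.42391744e+00, -2.84561799e-01]), 'joint_velocities': array([ 0.00107957,  0.00143481, -0.00055949, -0.00038692, -0.00197256,
       -0.00156287]), 'joint_efforts': array([-1.00748730e-03, -3.86636031e+01,  2.37938190e+01,  5.36506221e+00,
       -6.19511397e-03, -9.28410969e-06]), 'tool_pos': array([150.12264198, 528.59307106, 230.40935189]), 'ee_rot': array([ 3.13969647e+00, -8.49178229e-05, -2.76837124e-01]), 'ft_force': array([ 0.31743677, -0.77212005, -0.5767187 ]), 'ft_torque': array([-0.03907613,  0.01901108, -0.00030546]), 'grip_width': 85.00808000621011}
scene [[407.37542904   0.         283.88498541]
 [  0.         407.37542904 208.9274823 ]
 [  0.           0.           1.        ]] [[ 2.31899709e-01  9.72675753e-01  1.11536572e-02  3.11893311e+00]
 [ 5.31318330e-01 -1.17052497e-01 -8.39046807e-01 -1.49786033e+02]
 [-8.14814922e-01  2.00500853e-01 -5.43944897e-01  1.67598576e+03]
 [ 0.00000000e+00  0.00000000e+00  0.00000000e+00  1.00000000e+00]] None
side [[506.4936853    0.         275.88180224]
 [  0.         506.4936853  205.29044153]
 [  0.           0.           1.        ]] [[-9.57392634e-01 -2.88670581e-01  8.28492243e-03  3.87506277e+02]
 [-2.29338624e-01  7.42553714e-01 -6.29299434e-01  2.27937774e+02]
 [ 1.75508233e-01 -6.04386695e-01 -7.77118770e-01  1.67052204e+03]
 [ 0.00000000e+00  0.00000000e+00  0.00000000e+00  1.00000000e+00]] None
wrist [[371.43908741   0.         278.6425208 ]
 [  0.         371.43908741 203.71223776]
 [  0.           0.           1.        ]] None [[ 3.74520145e-04 -9.46475926e-01 -3.22774194e-01  8.32389367e+01]
 [ 9.99999888e-01  4.47672519e-04 -1.52401152e-04 -9.65291710e-01]
 [ 2.88741158e-04 -3.22774101e-01  9.46475988e-01 -1.41431675e+02]
 [ 0.00000000e+00  0.00000000e+00  0.00000000e+00  1.00000000e+00]]
```

View pics/scene0.png

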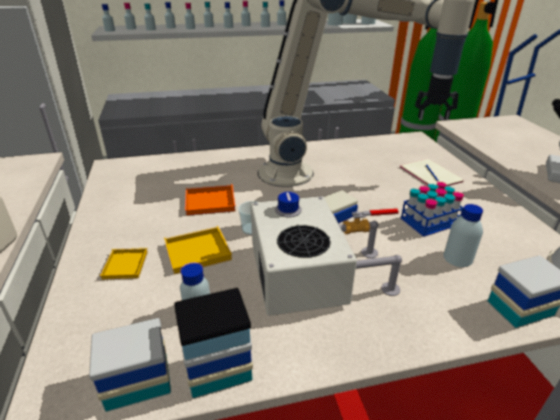

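View pics/side0.png

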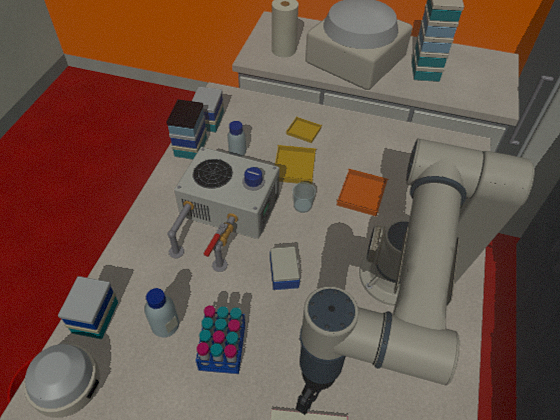

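View pics/wrist0.png

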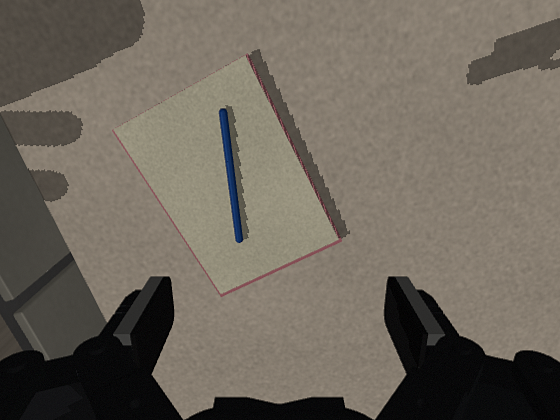

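```bash
cat > h.py <<'E'
import numpy as np,cv2,pickle
from scipy.spatial.transform import Rotation as Ro
def ld(n): return pickle.load(open(n+".pkl","rb"))
def cam(f,s=None):
    """returns origin, R (cam->world), K"""
    K=f["intrinsics"]
    if f.get("view") is not None: T=np.linalg.inv(f["view"])
    else:
        W=np.eye(4);W[:3,:3]=Ro.from_euler('xyz',s["ee_rot"]).as_matrix();W[:3,3]=s["tool_pos"];T=W@f["mount"]
    return T[:3,3],T[:3,:3],K
def ray(f,u,v,s=None):
    o,R,K=cam(f,s);d=R@np.linalg.solve(K,[u,v,1.]);return o,d
def onz(f,u,v,z,s=None):
    o,d=ray(f,u,v,s);return o+d*(z-o[2])/d[2]
def dep(f,u,v,s=None):
    o,d=ray(f,u,v,s);return o+d*f["depth"][int(round(v)),int(round(u))]
def tri(*rays):
    A=np.zeros((3,3));b=np.zeros(3)
    for o,d in rays:
        d=d/np.linalg.norm(d);P=np.eye(3)-np.outer(d,d);A+=P;b+=P@o
    x=np.linalg.solve(A,b)
    e=[np.linalg.norm((np.eye(3)-np.outer(d,d)/(d@d))@(x-o)) for o,d in rays]
    return x,e
def proj(f,p,s=None):
    o,R,K=cam(f,s);c=K@(R.T@(np.array(p)-o));return c[:2]/c[2]
def cloud(f,s=None):
    o,R,K=cam(f,s);h,w=f["depth"].shape;v,u=np.mgrid[:h,:w]
    d=np.stack([u,v,np.ones_like(u)],-1)@np.linalg.inv(K).T@R.T
    return o+d*f["depth"][...,None]
E
python3 - <<'E'
from h import *
for n,(x0,y0,x1,y1),k in [("scene",(90,180,410,310),2.5),("side",(160,80,360,290),2.8)]:
    f=ld(n+"0")["frame"][y0:y1,x0:x1];cv2.imwrite(f"pics/{n}0c.png",cv2.resize(f,None,fx=k,fy=k,interpolation=cv2.INTER_CUBIC))
for n in ["scene","side"]:
    f=ld(n+"0");C=cloud(f);b=f["frame"].astype(int);B,G,R=b[...,0],b[...,1],b[...,2]
    hsv=cv2.cvtColor(f["frame"],cv2.COLOR_BGR2HSV);H,S,V=[hsv[...,i] for i in range(3)]
    for nm,m in dict(yel=(H>18)&(H<32)&(S>150)&(V>100),red=((H<6)|(H>172))&(S>170),blue=(H>110)&(H<128)&(S>150)&(V>80)).items():
        n_,l,st,ce=cv2.connectedComponentsWithStats(m.astype(np.uint8))
        for i in range(1,n_):
            if 25<st[i,4]<4000:
                P=C[l==i];print(n,nm,ce[i].round(),st[i],np.median(P,0).round(),P.min(0).round(),P.max(0).round())
E
```

```text
scene yel [198. 248.] [ 165  227   67   46 1931] [ 436. -374.    6.] [ 349. -472.   -0.] [1444. -281.  786.]
scene yel [124. 264.] [ 100  249   47   30 1088] [ 458. -590.    4.] [ 395. -646.   -1.] [1444. -357.  786.]
scene red [384. 211.] [371 209  27   6 111] [572. 149. 155.] [ 562. -357.  146.] [1444.  188.  786.]
scene blue [289. 199.] [279 192  20  19 165] [ 534. -120.  209.] [ 502. -357.  177.] [1444.  -92.  786.]
scene blue [472. 209.] [460 205  22  10 142] [651. 374. 181.] [ 492. -357.   63.] [1444.  476.  786.]
scene blue [193. 271.] [181 264  22  19 272] [ 693. -390.  140.] [ 664. -417.  114.] [1444. -357.  786.]
side yel [304. 129.] [287 117  35  25 498] [ 462. -591.    1.] [ 397. -649.  -13.] [ 525. -517.   22.]
side yel [296. 163.] [ 276  145   40   38 1137] [ 436. -397.    2.] [ 130. -480.  -12.] [ 531.  952. 1438.]
side red [212. 244.] [204 234  16  22 116] [564. 158. 152.] [555. 116. 141.] [575. 198. 160.]
side red [504. 238.] [498 234  12   7  31] [-599. -902. -755.] [-629. -930. -772.] [-567. -866. -735.]
side blue [235. 125.] [230 121  12   9  53] [ 687. -390.  137.] [ 661. -416.  129.] [ 706. -360.  143.]
side blue [182. 142.] [171 138  25  10  84] [ 867. -291.   88.] [ 130. -305.   60.] [ 910.  952. 1438.]
side blue [252. 173.] [245 167  17  13  96] [ 522. -111.  205.] [ 495. -144.  198.] [548. -88. 214.]
side blue [155. 296.] [146 288  18  17 217] [644. 384. 178.] [130. 359. 171.] [ 668.  952. 1438.]
```

Run:
```python
from h import *
# chiller top plane
for n in ["scene","side"]:
    f=ld(n+"0");C=cloud(f);m=(abs(C[...,2]-165)<5)&(C[...,0]>350)&(C[...,0]<900)&(abs(C[...,1])<350)&(f["depth"]>0)
    n_,l,st,ce=cv2.connectedComponentsWithStats(m.astype(np.uint8));i=1+np.argmax(st[1:,4]);m=(l==i)
    P=C[m];print(n,st[i],np.median(P[:,2]),cv2.minAreaRect(P[:,:2].astype(np.float32)))
```

```text
scene [ 250  196  107   77 5337] 166.12004004186497 ((611.4864501953125, -113.37102508544922), (218.7277374267578, 300.921142578125), 87.47513580322266)
side [ 174  147  105   66 2821] 163.05192345984096 ((611.41357421875, -104.47615051269531), (221.6714324951172, 298.64990234375), 87.78097534179688)
```

View pics/scene0c.png

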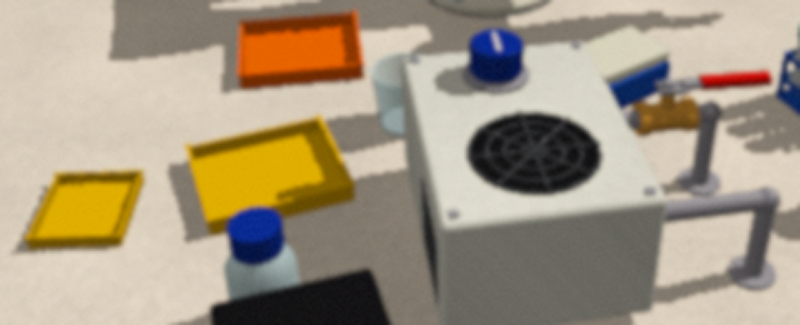

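View pics/side0c.png

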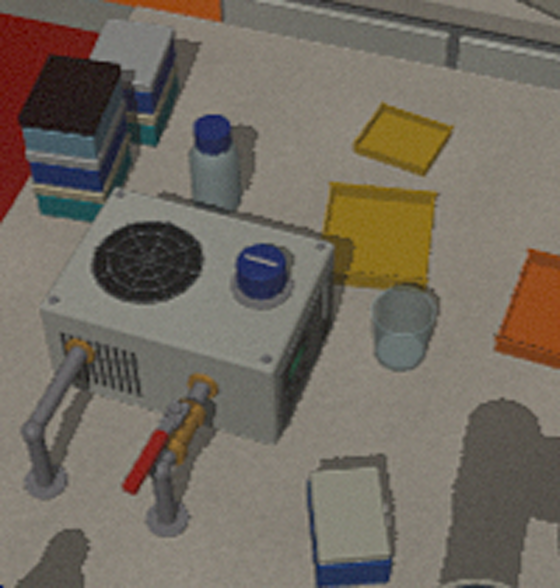

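Candidates:
- **Tray:** large yellow at scene (198,249) / side (296,163), small yellow at (124,264) / (304,129), orange at (210,200) / (362,192). I choose the larger yellow one, to the right of the chiller.
- **Cap:** the chiller's blue cap at scene (289,199) / side (252,173). The other blue caps, at scene (193,271) and (472,209), belong to bottles.
- **Lever:** red at scene (384,211) / side (212,244). The pink tube caps are in the rack.

The crops confirm these choices. Next I move the wrist camera overhead to measure.

Call:
move_arm(
  commands=[
    [2.9, 2.2, -1.2, 0, 0, 0, 8.5],
    [2.9, 2.2, -1.2, 0, 0, 0, 8.5],
    [2.9, 2.2, -1.2, 0, 0, 0, 8.5],
    [2.9, 2.2, -1.2, 0, 0, 0, 8.5],
    [2.9, 2.2, -1.2, 0, 0, 0, 8.5],
    [2.9, 2.2, -1.2, 0, 0, 0, 8.5],
    [2.9, 2.2, -1.2, 0, 0, 0, 8.5],
    [2.9, 2.2, -1.2, 0, 0, 0, 8.5],
  ],
)

```text
time: 0.82
tool_pos: [326.7, 289.0, 324.4]
ee_rot: [3.125, 0.001, -0.267]
ft_force: [1.5, 1.3, -0.7]
grip_width: 85.0
```

Call:
move_arm(
  commands=[
    [2.9, 2.2, -0.8, 0, 0, 0, 8.5],
    [2.9, 2.2, -0.8, 0, 0, 0, 8.5],
    [2.9, 2.2, -0.8, 0, 0, 0, 8.5],
    [2.9, 2.2, -0.8, 0, 0, 0, 8.5],
    [2.9, 2.2, -0.8, 0, 0, 0, 8.5],
    [2.9, 2.2, -0.8, 0, 0, 0, 8.5],
    [2.9, 2.2, -0.8, 0, 0, 0, 8.5],
    [2.9, 2.2, -0.8, 0, 0, 0, 8.5],
  ],
)

```text
time: 1.48
tool_pos: [509.4, 45.0, 395.2]
ee_rot: [3.129, 0.001, -0.264]
ft_force: [0.4, 0.7, 0.4]
grip_width: 85.4
```

Call:
move_arm(
  commands=[
    [0.8, 0.8, 0, 0, 0, -0.12, 8.5],
    [0.8, 0.8, 0, 0, 0, -0.12, 8.5],
    [0, 0, 0, 0.01, 0, 0, 8.5],
    [0, 0, 0, 0, 0, 0, 8.5],
  ],
)

```text
time: 1.82
tool_pos: [525.8, 18.8, 393.7]
ee_rot: [3.138, 0.007, -0.026]
ft_force: [-0.8, -0.1, 0.4]
grip_width: 85.0
```

```bash
cat > w.py <<'E'
import sys
from h import *
from workcell import telemetry, optics
n=sys.argv[1];s=telemetry.get_state();f=optics.grab_frame("wrist");f["s"]=s
pickle.dump(f,open(n+".pkl","wb"));cv2.imwrite(f"pics/{n}.png",f["frame"]);print(s["time"],s["tool_pos"].round(1),s["ee_rot"].round(4),s["q"].round(3),s["ft_force"].round(1),s["grip_width"].round(1))
E
python3 w.py w1
```

```text
Traceback (most recent call last):
  File "w.py", line 5, in <module>
    pickle.dump(f,open(n+".pkl","wb"));cv2.imwrite(f"pics/{n}.png",f["frame"]);print(s["time"],s["tool_pos"].round(1),s["ee_rot"].round(4),s["q"].round(3),s["ft_force"].round(1),s["grip_width"].round(1))
                                                                                                                                                                                  ^^^^^^^^^^^^^^^^^^^^^
AttributeError: 'float' object has no attribute 'round'
```

View pics/w1.png

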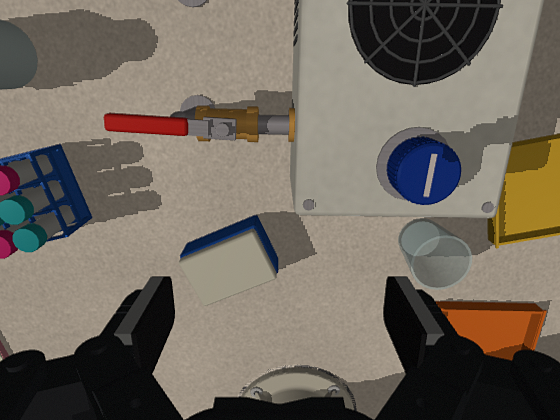

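```bash
sed -i 's/s\["grip_width"\].round(1)/round(s["grip_width"],1)/' w.py
cat > m.py <<'E'
from h import *
f=ld("w1");s=f["s"];C=cloud(f,s);hsv=cv2.cvtColor(f["frame"],cv2.COLOR_BGR2HSV);H,S,V=[hsv[...,i].astype(int) for i in range(3)]
def comp(m,near):
    m=m.astype(np.uint8);n,l,st,ce=cv2.connectedComponentsWithStats(m);ok=[i for i in range(1,n) if st[i,4]>40]
    i=min(ok,key=lambda i:np.hypot(*(ce[i]-near)));return l==i
red=comp(((H<8)|(H>172))&(S>150),(146,124));P=C[red];print("red z",np.percentile(P[:,2],[5,50,95]).round(1))
vu=np.argwhere(red)[:,::-1];Q=np.array([onz(f,u,v,156,s)[:2] for u,v in vu],np.float32)
r=cv2.minAreaRect(Q);print("red rect z156",r,cv2.boxPoints(r).round(1).tolist())
cap=comp((H>108)&(H<128)&(S>120),(425,170));P=C[cap];print("cap z",np.percentile(P[:,2],[5,50,75,95]).round(1))
top=cap|0; zt=np.percentile(P[:,2],80)
T=comp((abs(C[...,2]-209)<5)&(f["depth"]>0),(428,172));vu=np.argwhere(T)[:,::-1]
Q=np.array([onz(f,u,v,209,s)[:2] for u,v in vu],np.float32);print("cap top n",len(Q),cv2.minEnclosingCircle(Q),Q.mean(0),np.median(C[T][:,2]))
print("blue circ @209",cv2.minEnclosingCircle(np.array([onz(f,u,v,209,s)[:2] for u,v in np.argwhere(cap)[:,::-1]],np.float32)))
bar=comp((S<60)&(V>150)&T,(431,175));Q=np.array([onz(f,u,v,210,s)[:2] for u,v in np.argwhere(bar)[:,::-1]],np.float32);print("bar",len(Q),cv2.minAreaRect(Q))
for nm,u,v,z in [("cornerL",294,215,165),("cornerR",500,216,165)]: print(nm,onz(f,u,v,z,s).round(1),dep(f,u+ (5 if u<400 else -5),v-6,s).round(1))
# chiller edges on z=165 plane
m=(abs(C[...,2]-165)<6)&(S<60)&(V>120)
for v in (40,100,160,200):
    us=np.where(m[v])[0];print(v,onz(f,us.min(),v,165,s).round(1),onz(f,us.max(),v,165,s).round(1))
for u in (310,340,370,470,):
    vs=np.where(m[:,u])[0];print(u,onz(f,u,vs.max(),165,s).round(1))
print("stem",dep(f,223,129,s),onz(f,223,129,156,s))
for nm,n in (("scene",0),("side",0)): pass
for p in [(566,183.,149),]:
    print(proj(ld("scene0"),p),proj(ld("side0"),p))
E
python3 m.py
python3 - <<'E'
import sys;sys.path.insert(0,'.')
import os;os.chdir('.')
from h import *
f=ld("w1")["frame"]
cv2.imwrite("pics/w1c.png",cv2.resize(f[90:160,90:310],None,fx=3.6,fy=3.6,interpolation=cv2.INTER_CUBIC))
E
```

```text
red z [152.  154.5 156. ]
red rect z156 ((566.4575805664062, 151.31190490722656), (82.83209228515625, 17.860233306884766), 84.77112579345703) [[553.7999877929688, 110.9000015258789], [571.5999755859375, 109.30000305175781], [579.0999755859375, 191.6999969482422], [561.2999877929688, 193.39999389648438]]
cap z [184.5 207.4 208.1 208.9]
cap top n 3136 ((521.7205810546875, -116.07032775878906), 29.39436912536621) [ 522.0939 -116.1783] 207.73993719757192
blue circ @209 ((524.7655029296875, -111.56561279296875), 34.75387954711914)
bar 216 ((521.0303955078125, -117.10009765625), (4.652909278869629, 38.41650390625), 84.96208190917969)
cornerL [468.3   4.  165. ] [474.1  -1.5 162.8]
cornerR [ 461.2 -216.   165. ] [ 467.1 -211.4  162. ]
40 [639.2  -3.5 165. ] [ 633.9 -216.8  165. ]
100 [586.4  -1.2 165. ] [ 580.9 -214.9  165. ]
160 [527.8   1.3 165. ] [ 522.2 -210.7  165. ]
200 [485.1   2.8 165. ] [ 479.4 -210.9  165. ]
310 [468.9 -13.  165. ]
340 [466.9 -45.  165. ]
370 [466.1 -77.  165. ]
470 [ 462.1 -183.9  165. ]
stem [559.15175431  74.53760839 153.21608099] [559.52507456  74.12514411 156.        ]
[393.18572673 210.49425937] [208.29197654 251.31521092]
```

View pics/w1c.png

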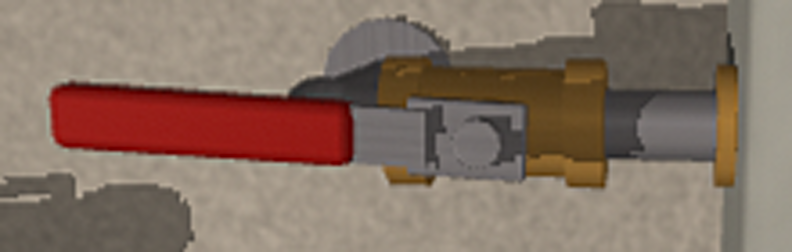

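The wrist picture (heights in mm above the bench) shows:
- **Lever:** end at px (106,122), hub at (223,129), top at about 156. World: pivot about (559.4, 73.5), end about (570, 193), so the valve is at about 0.05 rad.
- **Cap:** at px (425,170), world (522, -116), top at 208.
- **Chiller:** yaw about -0.04.

Next I close the fingers and come down in front of the lever.

Call:
move_arm(
  commands=[
    [0, -2.0, 2.0, 0, 0, 0.03, 0],
    [0, -2.0, 2.0, 0, 0, 0.03, 0],
    [0, -2.0, 2.0, 0, 0, 0, 0],
    [0, -2.0, 2.0, 0, 0, 0, 0],
    [0, -2.0, 2.0, 0, 0, 0, 0],
    [0, -2.0, 2.0, 0, 0, 0, 0],
    [0, -2.0, 2.0, 0, 0, 0, 0],
    [0, -0.5, 1.0, 0, 0, 0, 0],
  ],
)

```text
time: 2.53
tool_pos: [533.0, 173.6, 241.4]
ee_rot: [3.141, -0.002, -0.106]
ft_force: [-0.3, -0.3, -1.3]
grip_width: -0.1
```

Call:
move_arm(
  commands=[
    [-0.1, 0.2, 2.5, 0, 0, 0, 0],
    [-0.1, 0.2, 2.5, 0, 0, 0, 0],
    [-0.1, 0.1, 2.5, 0, 0, 0, 0],
    [0, 0.1, 2.2, 0, 0, 0, 0],
    [0, 0, 0.8, 0, 0, 0, 0],
    [0, 0, 0, 0, 0, 0, 0],
  ],
)

```text
time: 3.03
tool_pos: [522.8, 175.2, 130.3]
ee_rot: [3.141, 0.001, -0.108]
ft_force: [1.0, 0.5, 0.3]
grip_width: -0.3
```

```bash
python3 w.py w2
```

```text
3.0333 [522.8 175.2 130.3] [ 3.1411e+00  1.2000e-03 -1.0850e-01] [ 0.607  0.31  -0.078 -0.    -1.184  0.856] [1.  0.5 0.3] -0.3
```

View pics/w2.png

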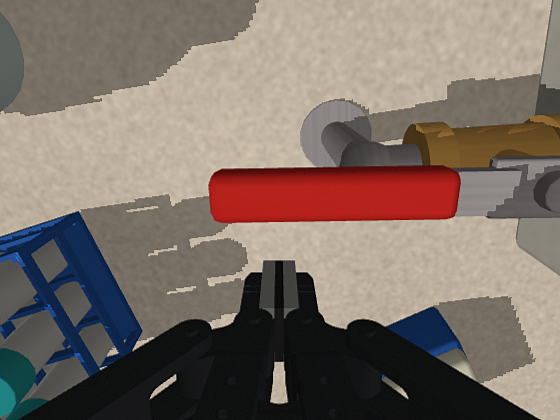

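Call:
move_arm(
  commands=[
    [1.2, 0.4, -0.3, 0, 0, 0, 0],
    [0.9, 0.2, 0, 0, 0, 0, 0],
    [1.1, -0.17, 0, 0, 0, 0.12, 0],
    [1.1, -0.17, 0, 0, 0, 0.12, 0],
    [1.1, -0.17, 0, 0, 0, 0.12, 0],
  ],
)

```text
time: 3.5
tool_pos: [574.2, 168.3, 138.4]
ee_rot: [-3.138, 0.007, -0.478]
ft_force: [-4.9, 5.1, -2.1]
grip_width: 0.2
```

Call:
move_arm(
  commands=[
    [1.1, -0.15, 0.3, 0, 0, 0.1, 0],
    [1.1, -0.15, 0.3, 0, 0, 0.12, 0],
    [1.1, -0.15, 0.1, 0, 0, 0.12, 0],
    [1.1, -0.15, 0.1, 0, 0, 0.12, 0],
  ],
)

```text
time: 3.83
tool_pos: [614.1, 152.6, 135.4]
ee_rot: [-3.134, 0.015, -0.959]
ft_force: [-3.7, 3.8, 0.4]
grip_width: 0.4
```

```bash
python3 w.py w3
```

```text
3.8333 [614.1 152.6 135.4] [-3.1337  0.0153 -0.9593] [ 0.48   0.457  0.165 -0.017 -1.273  0.136] [-3.7  3.8  0.4] 0.4
```

View pics/w3.png

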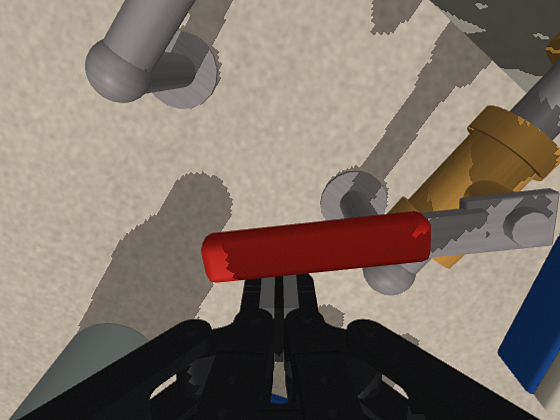

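Call:
move_arm(
  commands=[
    [1.1, -0.2, 0.1, 0, 0, 0.1, 0],
    [1.1, -0.2, 0.1, 0, 0, 0.1, 0],
    [1.1, -0.2, 0.1, 0, 0, 0.1, 0],
    [1.1, -0.2, 0, 0, 0, 0.1, 0],
  ],
)

```text
time: 4.22
tool_pos: [641.6, 121.3, 135.8]
ee_rot: [-3.137, 0.026, -1.372]
ft_force: [-1.3, 5.3, -4.5]
grip_width: 0.2
```

Call:
move_arm(
  commands=[
    [1.0, -0.15, 0.1, 0, 0, 0.1, 0],
    [0.8, 0, 0, 0, 0, 0.1, 0],
    [0.5, 0, 0, 0, 0, 0, 0],
    [0.4, 0, 0, 0, 0, 0, 0],
  ],
)

```text
time: 4.55
tool_pos: [648.9, 99.8, 137.0]
ee_rot: [-3.134, 0.037, -1.575]
ft_force: [0.0, 3.6, -2.5]
grip_width: -0.1
```

Call:
move_arm(
  commands=[
    [0.3, 0, 0, 0, 0, 0, 0],
    [0.3, 0, 0, 0, 0, 0, 0],
  ],
)

```text
time: 4.72
tool_pos: [649.2, 94.9, 137.2]
ee_rot: [-3.132, 0.039, -1.568]
ft_force: [1.2, 5.5, -3.1]
grip_width: 0.2
```

Call:
move_arm(
  commands=[
    [0.3, 0, 0, 0, 0, 0, 0],
    [0.3, 0, 0, 0, 0, 0, 0],
  ],
)

```text
time: 4.88
tool_pos: [649.6, 91.1, 137.2]
ee_rot: [-3.131, 0.043, -1.564]
ft_force: [-1.4, 14.9, 0.3]
grip_width: 0.3
```

Call:
move_arm(
  commands=[
    [0.4, 0, 0, 0, 0, 0, 0],
    [0.4, 0, 0, 0, 0, 0, 0],
  ],
)

```text
time: 5.05
tool_pos: [649.6, 91.3, 137.4]
ee_rot: [-3.128, 0.057, -1.559]
ft_force: [-1.2, 16.3, 0.2]
grip_width: 0.2
```

```bash
python3 w.py w4
```

```text
5.05 [649.6  91.3 137.4] [-3.1277  0.0568 -1.5589] [ 0.349  0.488  0.232 -0.051 -1.283 -0.324] [-1.2 16.3  0.2] 0.2
```

View pics/w4.png

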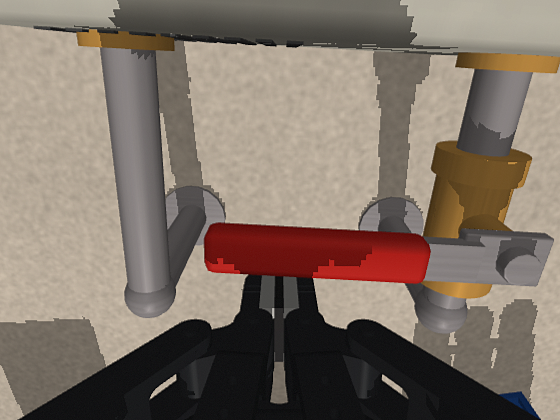

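The lever is at its stop: the position stays put while the force rises to 16 N, and the picture shows it lying across the pipe. Now I back off and go up.

Call:
move_arm(
  commands=[
    [-1.2, 0, 0, 0, 0, 0, 0],
    [-2, 0, -1, 0, 0, 0, 0],
    [-1, 0, -3.5, 0, 0, 0, 0],
    [0, 0, -4, 0, 0, 0, 0],
    [0, 0, -4, 0, 0, 0, 0],
    [0, 0, -4, 0, 0, 0, 0],
    [0, 0, -4, 0, 0, 0, 8.5],
    [0, 0, 0, 0, 0, 0, 8.5],
  ],
)

```text
time: 5.77
tool_pos: [642.7, 115.7, 355.3]
ee_rot: [-3.132, 0.035, -1.558]
ft_force: [0.5, 0.4, 1.9]
grip_width: 23.3
```

```bash
cat > go.py <<'E'
# usage: go.py x y z yaw : world target, tool straight down -> tool-frame shift(cm) & rotvec
import sys
from h import *
from workcell import telemetry
s=telemetry.get_state();x,y,z,yaw=map(float,sys.argv[1:5])
R=Ro.from_euler('xyz',s["ee_rot"]);T=Ro.from_euler('xyz',[np.pi,0,yaw])
print("pos",s["tool_pos"].round(1),"rot",s["ee_rot"].round(3),"q",s["q"].round(3),"F",s["ft_force"].round(1),"w",round(s["grip_width"],1))
print("shift cm",(R.inv().apply(np.array([x,y,z])-s["tool_pos"])/10).round(2),"rotvec",(R.inv()*T).as_rotvec().round(3))
E
python3 go.py 480 -115 330 2.19
python3 - <<'E'
from h import *
f=ld("w1");s=f["s"];C=cloud(f,s)
for u,v in [(435,258),(410,235),(470,262)]: print(onz(f,u,v,85,s),onz(f,u,v,0,s))
for n in ["scene0","side0"]:
    g=ld(n);hsv=cv2.cvtColor(g["frame"],cv2.COLOR_BGR2HSV);m=(hsv[...,0]>18)&(hsv[...,0]<32)&(hsv[...,1]>150)&(hsv[...,2]>90)
    k,l,st,ce=cv2.connectedComponentsWithStats(m.astype(np.uint8))
    for i in range(1,k):
        if st[i,4]>400:
            hu=cv2.convexHull(np.argwhere(l==i)[:,::-1].astype(np.int32));P=np.array([onz(g,*p[0],24)[:2] for p in hu],np.float32);print(n,st[i],cv2.minAreaRect(P))
E
```

```text
pos [642.7 115.7 355.3] rot [-3.132  0.035 -1.558] q [ 0.4    0.486  0.772 -0.03  -1.834 -0.395] F [0.5 0.4 1.9] w 23.3
shift cm [22.93 16.59  1.57] rotvec [0.041 0.026 2.535]
[ 370.11030675 -189.02665212   85.        ] [ 324.70153163 -228.17283795    0.        ]
[ 405.07578726 -152.07691834   85.        ] [ 366.27752037 -184.23745673    0.        ]
[ 362.72286009 -237.33429104   85.        ] [ 315.91742814 -285.61342857    0.        ]
scene0 [ 165  227   67   46 1931] ((457.0040283203125, -377.0494384765625), (172.31369018554688, 173.16053771972656), 8.799427032470703)
scene0 [ 100  249   47   30 1088] ((478.736083984375, -582.8551635742188), (105.753662109375, 126.6899642944336), 78.85120391845703)
side0 [287 117  35  25 511] ((459.3412780761719, -566.031005859375), (110.88047790527344, 116.61360168457031), 80.0688247680664)
side0 [ 276  145   40   38 1152] ((441.8662414550781, -366.67230224609375), (148.47402954101562, 190.29104614257812), 10.103520393371582)
```

Call:
move_arm(
  commands=[
    [2.5, 2, -0.6, 0.02, 0.01, 0.12, 8.5],
    [2.5, 2, -0.6, 0.02, 0.01, 0.12, 8.5],
    [2.5, 2, -0.6, 0, 0, 0.12, 8.5],
    [2.5, 2, -0.6, 0, 0, 0.12, 8.5],
    [0, 0, -0.6, 0, 0, 0.12, 8.5],
    [0, 0, -0.6, 0, 0, 0.12, 8.5],
    [0, 0, -0.6, 0, 0, 0.12, 8.5],
    [0, 0, -0.6, 0, 0, 0.12, 8.5],
  ],
)

```text
time: 6.43
tool_pos: [539.1, 17.3, 404.3]
ee_rot: [-3.104, 0.035, -2.551]
ft_force: [0.7, 0.5, -0.0]
grip_width: 84.8
```

Call:
move_arm(
  commands=[
    [0, 0, 0, 0, 0, 0.12, 8.5],
    [0, 0, 0, 0, 0, 0.12, 8.5],
    [0, 0, 0, 0, 0, 0.12, 8.5],
    [0, 0, 0, 0, 0, 0.12, 8.5],
    [0, 0, 0, 0, 0, 0.12, 8.5],
    [0, 0, 0, 0, 0, 0, 8.5],
  ],
)

```text
time: 6.93
tool_pos: [536.7, 9.0, 412.1]
ee_rot: [-3.117, 0.059, 3.102]
ft_force: [0.6, 0.7, 0.7]
grip_width: 85.1
```

```bash
python3 go.py 510 -240 410 -3.14
```

```text
pos [536.7   9.  412.1] rot [-3.117  0.059  3.102] q [ 0.34   0.21   0.486  0.046 -1.801 -1.939] F [0.6 0.7 0.7] w 85.1
shift cm [  1.71 -24.97   0.73] rotvec [-0.026  0.059 -0.041]
```

Call:
move_arm(
  commands=[
    [0.3, -3.6, 0.1, 0, 0.02, 0, 8.5],
    [0.3, -3.6, 0.1, 0, 0.02, 0, 8.5],
    [0.3, -3.6, 0.1, -0.01, 0.02, 0, 8.5],
    [0.3, -3.6, 0.1, 0, 0, 0, 8.5],
    [0.3, -3.6, 0.1, 0, 0, 0, 8.5],
    [0.3, -3.6, 0.1, 0, 0, 0, 8.5],
    [0, -3.6, 0, 0, 0, 0, 8.5],
    [0, 0, 0, 0, 0, 0, 8.5],
  ],
)

```text
time: 7.6
tool_pos: [506.5, -256.5, 414.3]
ee_rot: [-3.114, -0.009, 3.138]
ft_force: [1.3, 1.2, -0.3]
grip_width: 84.7
```

```bash
python3 w.py w5
```

```text
7.6 [ 506.5 -256.5  414.3] [-3.1142 -0.0089  3.1376] [-0.174  0.327  0.659  0.03  -1.907 -1.39 ] [ 1.3  1.2 -0.3] 84.7
```

View pics/w5.png

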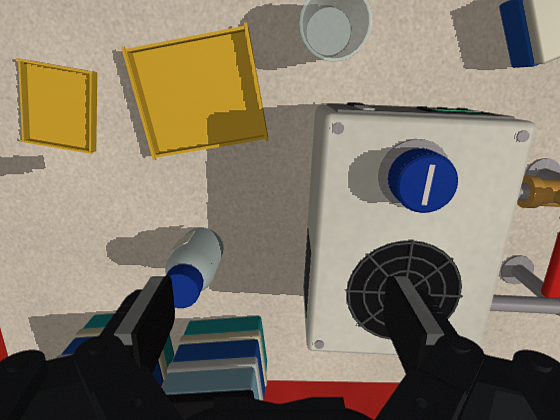

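Run:
```python
from h import *
f=ld("w5");s=f["s"];C=cloud(f,s);hsv=cv2.cvtColor(f["frame"],cv2.COLOR_BGR2HSV);H,S,V=[hsv[...,i].astype(int) for i in range(3)]
def comp(m,near):
    k,l,st,ce=cv2.connectedComponentsWithStats(m.astype(np.uint8));ok=[i for i in range(1,k) if st[i,4]>40]
    return l==min(ok,key=lambda i:np.hypot(*(ce[i]-near)))
T=comp((abs(C[...,2]-209)<5)&(f["depth"]>0),(423,180));
Q=np.array([onz(f,u,v,209,s)[:2] for u,v in np.argwhere(T)[:,::-1]],np.float32);print("cap",len(Q),cv2.minEnclosingCircle(Q),Q.mean(0),np.median(C[T][:,2]))
f1=ld("w1");print("tri cap bar", tri(ray(f1,431,175,f1["s"]),ray(f,428.5,185,s)))
def barpx(f):
    hsv=cv2.cvtColor(f["frame"],cv2.COLOR_BGR2HSV);C=cloud(f,f["s"]);m=(abs(C[...,2]-209)<6)&(hsv[...,1]<60)&(hsv[...,2]>150)&(abs(C[...,0]-522)<26)&(abs(C[...,1]+116)<26)
    vu=np.argwhere(m);return vu.mean(0)[::-1]
a,b=barpx(f1),barpx(f);print(a,b,tri(ray(f1,*a,f1["s"]),ray(f,*b,s)))
Y=comp((H>16)&(H<34)&(S>130),(190,100))
hu=cv2.convexHull(np.argwhere(Y)[:,::-1].astype(np.int32));P=np.array([onz(f,*p[0],24,s)[:2] for p in hu],np.float32);r=cv2.minAreaRect(P);print("tray rim",r,cv2.boxPoints(r).round().tolist())
z=C[Y][:,2];print("tray z pct",np.percentile(z,[2,20,50,80,98]).round(1))
for u,v in [(190,60),(180,110),(230,90)]: print(dep(f,u,v,s).round(1))
Z=comp(((H>100)&(S<255))&(C[...,2]>80)&(C[...,2]<90),(335,20)) if 0 else None
print("beaker rim",onz(f,335,28,85,s).round(), "bottleb",onz(f,183,285,140,s).round())
```

```text
cap 2816 ((518.6633911132812, -119.67341613769531), 29.302366256713867) [ 518.3153  -119.44904] 207.7740067933237
tri cap bar (array([ 520.40181109, -118.06255763,  209.97843702]), [np.float64(0.5638722735453414), np.float64(0.5638722735453742)])
[429.75925926 174.15277778] [427.87203791 184.33649289] (array([ 520.4837964 , -117.83606438,  207.51674019]), [np.float64(0.6439730160701284), np.float64(0.6439730160701272)])
tray rim ((442.7177734375, -379.2044372558594), (155.28831481933594, 173.59925842285156), 9.601630210876465) [[352.0, -307.0], [381.0, -478.0], [534.0, -452.0], [505.0, -281.0]]
tray z pct [ 0.7  2.   3.   4.6 25.2]
[ 396.7 -390.7    1.9]
[ 464.8 -410.6    2.4]
[ 437.1 -336.     2.3]
beaker rim [ 367. -199.   85.] bottleb [ 673. -386.  140.]
```

```bash
python3 go.py 520.3 -117.9 290 2.483
```

```text
pos [ 506.8 -254.6  414.7] rot [-3.115 -0.008  3.138] q [-0.171  0.326  0.658  0.029 -1.906 -1.393] F [ 0.2  0.3 -0.2] w 85.4
shift cm [-1.4  14.01 12.09] rotvec [-0.028  0.001  0.655]
```

Call:
move_arm(
  commands=[
    [-0.3, 2.5, 2.2, -0.01, 0, 0, 8.5],
    [-0.3, 2.5, 2.2, -0.01, 0, 0, 8.5],
    [-0.3, 2.5, 2.2, -0.01, 0, 0, 8.5],
    [-0.3, 2.5, 2.0, 0, 0, 0, 8.5],
    [0, 2.5, 1.5, 0, 0, 0.11, 8.5],
    [0, 0, 0, 0, 0, 0.11, 8.5],
    [0, 0, 0, 0, 0, 0.11, 8.5],
    [0, 0, 0, 0, 0, 0.11, 8.5],
  ],
)

```text
time: 8.32
tool_pos: [514.4, -127.0, 309.5]
ee_rot: [-3.132, -0.006, 2.706]
ft_force: [0.5, 0.5, 0.8]
grip_width: 84.7
```

Call:
move_arm(
  commands=[
    [0, 0, 0, 0, 0, 0.1, 8.5],
    [0, 0, 0, 0, 0, 0, 8.5],
  ],
)

```text
time: 8.48
tool_pos: [513.7, -125.8, 310.3]
ee_rot: [-3.129, -0.004, 2.606]
ft_force: [0.2, 0.2, -0.2]
grip_width: 85.1
```

```bash
python3 w.py w6; python3 go.py 520.3 -117.9 240 2.483
```

```text
8.4833 [ 513.7 -125.8  310.3] [-3.1289 -0.0035  2.6061] [ 0.062  0.209  0.243  0.009 -1.615 -2.168] [ 0.2  0.2 -0.2] 85.1
pos [ 513.7 -125.8  310.4] rot [-3.129e+00 -3.000e-03  2.611e+00] q [ 0.062  0.209  0.243  0.008 -1.615 -2.163] F [0.6 0.6 0.4] w 85.2
shift cm [-0.19  1.1   7.03] rotvec [-0.013 -0.003  0.128]
```

View pics/w6.png

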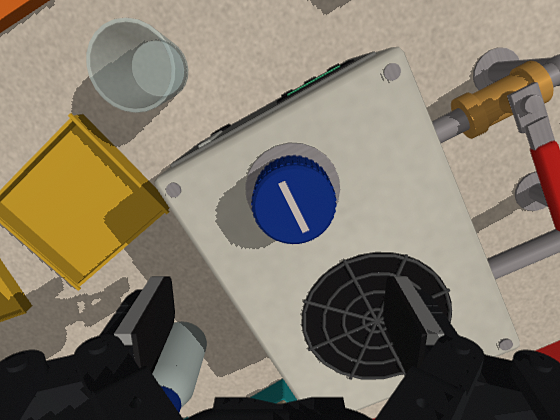

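The cap is centred at px (293,205). The lever is at right, (540,150), and still across the pipe. I recompute the cap's centre from this closer view.

```bash
python3 - <<'E'
from h import *
f=ld("w6");s=f["s"];C=cloud(f,s)
m=(abs(C[...,2]-209)<5)&(f["depth"]>0)
k,l,st,ce=cv2.connectedComponentsWithStats(m.astype(np.uint8));i=min([i for i in range(1,k) if st[i,4]>500],key=lambda i:np.hypot(*(ce[i]-(293,205))))
print(ce[i]);Q=np.array([onz(f,u,v,208.5,s)[:2] for u,v in np.argwhere(l==i)[:,::-1]],np.float32);print(cv2.minEnclosingCircle(Q),Q.mean(0),np.median(C[l==i][:,2]))
E
python3 go.py 520 -118.5 230 2.61
```

```text
[293.40146548 203.89587351]
((519.1682739257812, -117.11289978027344), 29.144432067871094) [ 518.38226 -116.98015] 207.71875972874705
pos [ 513.7 -125.8  310.4] rot [-3.129e+00 -3.000e-03  2.611e+00] q [ 0.062  0.209  0.243  0.008 -1.615 -2.163] F [0.6 0.6 0.4] w 85.2
shift cm [-0.2   1.05  8.03] rotvec [-0.012 -0.003  0.001]
```

Cap at about (519.5, -117.4). I move over it and down to z 230.

Call:
move_arm(
  commands=[
    [-0.1, 0.5, 2, -0.01, 0, 0, 8.5],
    [-0.1, 0.4, 2, 0, 0, 0, 8.5],
    [0, 0.2, 2, 0, 0, 0, 8.5],
    [0, 0, 1.6, 0, 0, 0, 8.5],
    [0, 0, 0, 0, 0, 0, 8.5],
  ],
)

```text
time: 8.95
tool_pos: [521.5, -117.0, 235.0]
ee_rot: [-3.14, 0.004, 2.64]
ft_force: [-0.6, 0.9, -0.1]
grip_width: 85.3
```

```bash
python3 go.py 519.5 -117.4 174 2.61
```

```text
pos [ 521.5 -117.   235. ] rot [-3.14   0.004  2.64 ] q [ 0.075  0.221  0.071  0.004 -1.419 -2.148] F [-0.6  0.9 -0.1] w 85.3
shift cm [ 0.18 -0.12  6.1 ] rotvec [-0.002  0.004  0.03 ]
```

Call:
move_arm(
  commands=[
    [0.1, 0, 1.8, 0, 0, 0, 8.5],
    [0.1, 0, 1.7, 0, 0, 0, 8.5],
    [0, 0, 1.4, 0, 0, 0, 8.5],
    [0, 0, 0.9, 0, 0, 0, 8.5],
    [0, 0, 0, 0, 0, 0, 8.5],
  ],
)

```text
time: 9.37
tool_pos: [521.4, -117.0, 180.1]
ee_rot: [-3.139, 0.011, 2.66]
ft_force: [0.1, 0.5, -0.4]
grip_width: 84.8
```

```bash
python3 go.py 519.5 -117.4 174 2.61;python3 w.py w7
```

```text
pos [ 521.4 -117.   180.1] rot [-3.139  0.011  2.66 ] q [ 0.078  0.239 -0.047  0.008 -1.277 -2.133] F [ 0.1  0.5 -0.4] w 84.8
shift cm [ 0.16 -0.12  0.61] rotvec [-0.003  0.011  0.05 ]
9.3667 [ 521.4 -117.   180.1] [-3.1387  0.0105  2.6597] [ 0.078  0.239 -0.047  0.008 -1.277 -2.133] [ 0.1  0.5 -0.4] 84.8
```

View pics/w7.png

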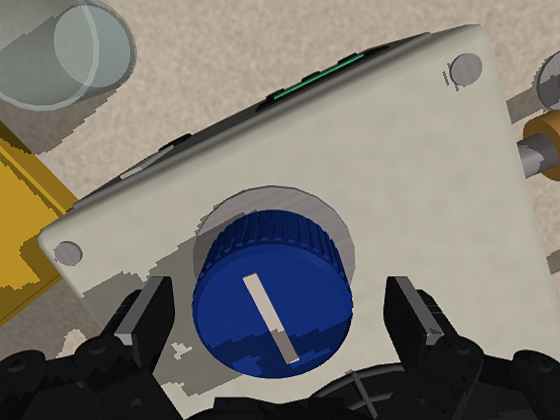

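Call:
move_arm(
  commands=[
    [0.15, -0.2, 0.5, 0, 0.01, 0, 8.5],
    [0, -0.1, 0.2, 0, 0, 0, 8.5],
    [0, 0, 0, 0, 0, 0, 8.5],
  ],
)

```text
time: 9.67
tool_pos: [520.8, -119.7, 177.0]
ee_rot: [-3.14, 0.006, 2.663]
ft_force: [-0.2, 0.4, -0.1]
grip_width: 84.9
```

Call:
move_arm(
  commands=[
    [0, 0, 0, 0, 0, 0, 5.0],
    [0, 0, 0, 0, 0, 0, 5.0],
    [0, 0, 0, 0, 0, 0, 5.0],
    [0, 0, 0, 0, 0, 0, 5.0],
    [0, 0, 0, 0, 0, 0, 5.0],
  ],
  newtons=35,
)

```text
time: 10.08
tool_pos: [521.7, -120.0, 178.8]
ee_rot: [-3.141, 0.009, 2.663]
ft_force: [-0.4, -1.0, -1.2]
grip_width: 59.4
```

Call:
move_arm(
  commands=[
    [0, 0, -0.03, 0, 0, -0.12, 5],
    [0, 0, -0.03, 0, 0, -0.12, 5],
    [0, 0, -0.03, 0, 0, -0.12, 5],
    [0, 0, -0.03, 0, 0, -0.12, 5],
  ],
)

```text
time: 10.42
tool_pos: [521.2, -119.8, 179.5]
ee_rot: [-3.138, 0.006, -3.125]
ft_force: [0.4, 0.0, -0.8]
grip_width: 59.3
```

```bash
python3 go.py 520.5 -119 180 3.14;python3 w.py w8
```

```text
pos [ 521.2 -119.8  179.5] rot [-3.138  0.006 -3.125] q [ 0.07   0.242 -0.044  0.004 -1.279 -1.625] F [ 0.4  0.  -0.8] w 59.3
shift cm [ 0.06  0.08 -0.06] rotvec [-0.004  0.006  0.019]
10.4167 [ 521.2 -119.8  179.5] [-3.1377  0.0062 -3.1246] [ 0.07   0.242 -0.044  0.004 -1.279 -1.625] [ 0.4  0.  -0.8] 59.3
```

View pics/w8.png

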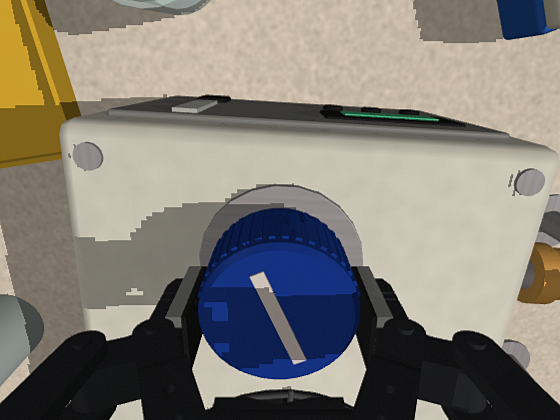

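The bar at (277,318) keeps its place relative to the fingers, so the cap turns with the gripper. I continue.

Call:
move_arm(
  commands=[
    [0, 0, -0.03, 0, 0, -0.125, 5],
    [0, 0, -0.03, 0, 0, -0.125, 5],
    [0, 0, -0.03, 0, 0, -0.125, 5],
    [0, 0, -0.03, 0, 0, -0.125, 5],
    [0, 0, -0.03, 0, 0, -0.125, 5],
    [0, 0, -0.03, 0, 0, -0.125, 5],
    [0, 0, -0.03, 0, 0, -0.125, 5],
    [0, 0, -0.03, 0, 0, -0.125, 5],
  ],
)

```text
time: 11.13
tool_pos: [521.7, -118.9, 181.7]
ee_rot: [-3.134, 0.002, -2.13]
ft_force: [-0.2, 0.8, 0.8]
grip_width: 59.2
```

Call:
move_arm(
  commands=[
    [0, 0, -0.04, 0, 0, -0.125, 5],
    [0, 0, -0.04, 0, 0, -0.125, 5],
    [0, 0, -0.04, 0, 0, -0.125, 5],
    [0, 0, -0.04, 0, 0, -0.125, 5],
    [0, 0, -0.04, 0, 0, -0.125, 5],
    [0, 0, -0.04, 0, 0, -0.125, 5],
    [0, 0, -0.04, 0, 0, -0.125, 5],
    [0, 0, -0.04, 0, 0, -0.125, 5],
  ],
)

```text
time: 11.8
tool_pos: [521.1, -117.0, 184.3]
ee_rot: [-3.136, -0.002, -1.13]
ft_force: [-0.6, 1.1, -0.4]
grip_width: 59.5
```

Call:
move_arm(
  commands=[
    [0, 0, -0.04, 0, 0, -0.125, 5],
    [0, 0, -0.04, 0, 0, -0.125, 5],
    [0, 0, -0.04, 0, 0, -0.125, 5],
    [0, 0, -0.04, 0, 0, -0.125, 5],
    [0, 0, -0.04, 0, 0, -0.125, 5],
    [0, 0, -0.04, 0, 0, -0.125, 5],
    [0, 0, -0.04, 0, 0, -0.125, 5],
    [0, 0, -0.04, 0, 0, -0.125, 5],
  ],
)

```text
time: 12.47
tool_pos: [518.8, -117.0, 186.9]
ee_rot: [-3.141, -0.0, -0.13]
ft_force: [-0.8, -0.9, -1.3]
grip_width: 59.3
```

```bash
python3 go.py 520.5 -119 180 3.14;python3 w.py w9
```

```text
pos [ 518.8 -117.   186.9] rot [-3.141 -0.    -0.13 ] q [ 0.073  0.237 -0.029 -0.    -1.304  1.368] F [-0.8 -0.9 -1.3] w 59.3
shift cm [0.19 0.18 0.69] rotvec [-1.000e-03  0.000e+00  3.013e+00]
12.4667 [ 518.8 -117.   186.9] [-3.1413e+00 -5.0000e-04 -1.2970e-01] [ 0.073  0.237 -0.029 -0.    -1.304  1.368] [-0.8 -0.9 -1.3] 59.3
```

View pics/w9.png

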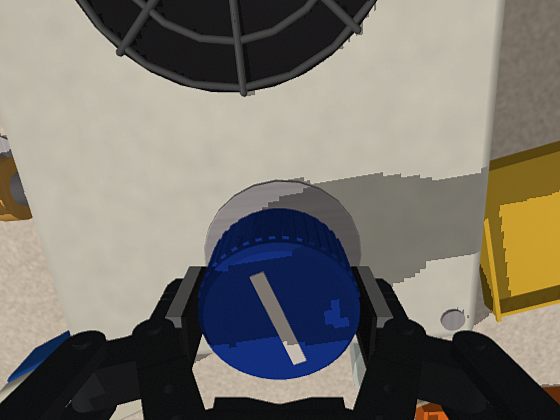

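Call:
move_arm(
  commands=[
    [0, 0, -0.04, 0, 0, -0.125, 5],
    [0, 0, -0.04, 0, 0, -0.125, 5],
    [0, 0, -0.04, 0, 0, -0.125, 5],
    [0, 0, -0.04, 0, 0, -0.125, 5],
    [0, 0, -0.04, 0, 0, -0.125, 5],
    [0, 0, -0.04, 0, 0, -0.125, 5],
  ],
)

```text
time: 13.02
tool_pos: [517.7, -118.2, 189.0]
ee_rot: [3.141, 0.003, 0.613]
ft_force: [-0.5, -1.3, -0.6]
grip_width: 58.9
```

Call:
move_arm(
  commands=[
    [0, 0, -0.3, 0, 0, 0, 5],
    [0, 0, -0.3, 0, 0, 0, 5],
  ],
)

```text
time: 13.18
tool_pos: [517.3, -118.4, 194.5]
ee_rot: [-3.141, 0.004, 0.606]
ft_force: [0.1, -0.4, -0.9]
grip_width: 59.4
```

It came free with no pull force. I lift straight up.

Call:
move_arm(
  commands=[
    [0, 0, -1, 0, 0, 0, 5],
    [0, 0, -1.5, 0, 0, 0, 5],
    [0, 0, -2, 0, 0, 0, 5],
    [0, 0, -2, 0, 0, 0, 5],
    [0, 0, -2, 0, 0, 0, 5],
    [0, 0, -1, 0, 0, 0, 5],
    [0, 0, 0, 0, 0, 0, 5],
  ],
)

```text
time: 13.77
tool_pos: [517.4, -117.9, 298.6]
ee_rot: [3.141, 0.003, 0.569]
ft_force: [1.1, -1.6, -0.5]
grip_width: 59.7
```

```bash
python3 go.py 442 -378 260 0.168;python3 w.py w10
```

```text
pos [ 517.4 -117.9  298.6] rot [3.141e+00 3.000e-03 5.690e-01] q [ 7.200e-02  2.080e-01  2.150e-01  2.000e-03 -1.580e+00  2.068e+00] F [ 1.1 -1.6 -0.5] w 59.7
shift cm [-20.37  17.84   3.93] rotvec [0.001 0.002 0.401]
13.7667 [ 517.4 -117.9  298.6] [3.141e+00 2.600e-03 5.694e-01] [ 7.200e-02  2.080e-01  2.150e-01  2.000e-03 -1.580e+00  2.068e+00] [ 1.1 -1.6 -0.5] 59.7
```

View pics/w10.png

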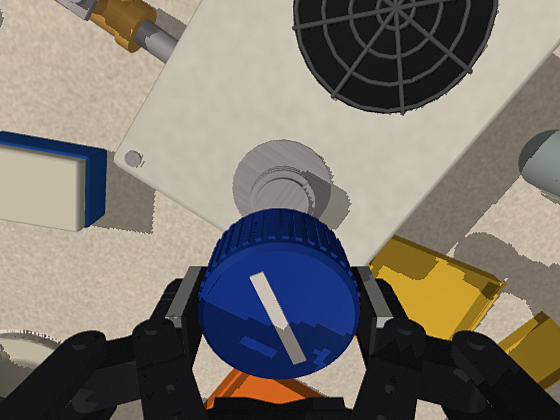

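The cap is held (bar at (277,318)) and the bare neck shows at (285,195). I go over the tray.

Call:
move_arm(
  commands=[
    [-2.5, 2.2, 0, 0, 0, 0, 5],
    [-2.5, 2.2, 0, 0, 0, 0, 5],
    [-2.5, 2.2, 0, 0, 0, 0, 5],
    [-2.5, 2.2, 0, 0, 0, 0, 5],
    [-2.5, 2.2, 0, 0, 0, 0, 5],
    [-2.5, 2.2, 0, 0, 0, 0, 5],
    [-2.5, 2.2, 0, 0, 0, 0, 5],
    [0, 0, 0, 0, 0, 0.12, 5],
  ],
)

```text
time: 14.48
tool_pos: [447.5, -345.9, 291.1]
ee_rot: [-3.131, 0.008, 0.44]
ft_force: [-0.2, 1.6, -0.9]
grip_width: 59.3
```

Call:
move_arm(
  commands=[
    [0, 0, 0, 0, 0, 0.12, 5],
    [0, 0, 0, 0, 0, 0.12, 5],
    [0, 0, 0, 0, 0, 0.04, 5],
    [0, 0, 0, 0, 0, 0, 5],
  ],
)

```text
time: 14.82
tool_pos: [444.4, -347.7, 286.2]
ee_rot: [-3.127, 0.017, 0.131]
ft_force: [0.3, -0.2, 0.0]
grip_width: 59.2
```

```bash
python3 go.py 441 -378 120 0.168;python3 w.py w11
```

```text
pos [ 444.4 -347.7  286.2] rot [-3.127  0.017  0.131] q [-0.389  0.293  0.298 -0.004 -1.598  2.091] F [ 0.3 -0.2  0. ] w 59.2
shift cm [-0.46  3.2  16.58] rotvec [-0.015  0.016 -0.037]
14.8167 [ 444.4 -347.7  286.2] [-3.1273  0.0167  0.1307] [-0.389  0.293  0.298 -0.004 -1.598  2.091] [ 0.3 -0.2  0. ] 59.2
```

View pics/w11.png

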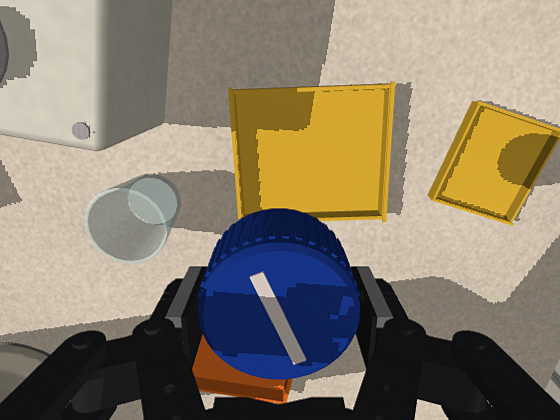

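Run:
```python
from h import *
f=ld("w11");s=f["s"]
P=[onz(f,u,v,24,s) for u,v in [(231,88),(393,83),(386,220),(238,220)]]
for p in P: print(p.round(1))
print(np.mean(P,0)); a=P[1]-P[0];print(np.arctan2(a[1],a[0])+np.pi/2,np.linalg.norm(a))
C=cloud(f,s);print("floor",[dep(f,u,v,s).round(1) for u,v in [(340,150),(370,190),(300,140)]])
g=ld("w5");
print("floor tri bottle check: tray corner tri", tri(ray(f,393,83,s),ray(g,153,158,g["s"])))
```

```text
[ 505.3 -285.1   24. ]
[ 532.1 -449.8   24. ]
[ 382.6 -477.2   24. ]
[ 359.1 -306.2   24. ]
[ 444.78155341 -379.57925877   24.        ]
0.1608636867089428 166.81563036384117
floor [array([ 452.5, -412.8,    2. ]), array([ 410.1, -456.9,    3.2]), array([ 457.8, -365.5,    2.3])]
floor tri bottle check: tray corner tri (array([ 531.95166548, -450.5232278 ,   22.37762491]), [np.float64(0.27918054279316634), np.float64(0.2791805427931851)])
```

Call:
move_arm(
  commands=[
    [0, 1.0, 2.5, -0.005, 0.005, -0.01, 5],
    [0, 1.0, 2.5, -0.005, 0.005, -0.01, 5],
    [0, 1.0, 2.5, -0.005, 0.005, -0.01, 5],
    [0, 0, 2.5, 0, 0, 0, 5],
    [0, 0, 2.5, 0, 0, 0, 5],
    [0, 0, 2.5, 0, 0, 0, 5],
    [0, 0, 1.5, 0, 0, 0, 5],
    [0, 0, 0, 0, 0, 0, 5],
  ],
)

```text
time: 15.53
tool_pos: [447.8, -376.0, 112.9]
ee_rot: [-3.142, -0.001, 0.172]
ft_force: [-0.8, 0.3, -0.5]
grip_width: 59.5
```

```bash
python3 go.py 444 -379 30 0.163
```

```text
pos [ 447.8 -376.   112.9] rot [-3.142e+00 -1.000e-03  1.720e-01] q [-0.431  0.383 -0.017 -0.    -1.17   2.174] F [-0.8  0.3 -0.5] w 59.5
shift cm [-0.43  0.23  8.29] rotvec [-0.    -0.001  0.009]
```

Call:
move_arm(
  commands=[
    [-0.2, 0.1, 2, 0, 0, 0, 5],
    [-0.2, 0.1, 2, 0, 0, 0, 5],
    [0, 0, 2, 0, 0, 0, 5],
    [0, 0, 1.2, 0, 0, 0, 5],
    [0, 0, 0.6, 0, 0, 0, 5],
    [0, 0, 0, 0, 0, 0, 5],
  ],
)

```text
time: 16.03
tool_pos: [446.4, -379.3, 36.1]
ee_rot: [3.138, -0.003, 0.178]
ft_force: [-1.0, -0.3, -0.9]
grip_width: 59.1
```

```bash
python3 go.py 444 -379 12 0.163; python3 w.py w12
python3 - <<'E'
from workcell import optics
import cv2
f=optics.grab_frame("side")["frame"];cv2.imwrite("pics/s12.png",cv2.resize(f[80:280,160:420],None,fx=3,fy=3,interpolation=cv2.INTER_CUBIC))
E
```

```text
pos [ 446.4 -379.3   36.1] rot [ 3.138e+00 -3.000e-03  1.780e-01] q [-4.370e-01  4.520e-01 -1.260e-01  1.000e-03 -9.890e-01  2.184e+00] F [-1.  -0.3 -0.9] w 59.1
shift cm [-0.24 -0.08  2.41] rotvec [ 0.004 -0.003  0.015]
16.0333 [ 446.4 -379.3   36.1] [ 3.1379e+00 -3.1000e-03  1.7760e-01] [-4.370e-01  4.520e-01 -1.260e-01  1.000e-03 -9.890e-01  2.184e+00] [-1.  -0.3 -0.9] 59.1
```

View pics/s12.png

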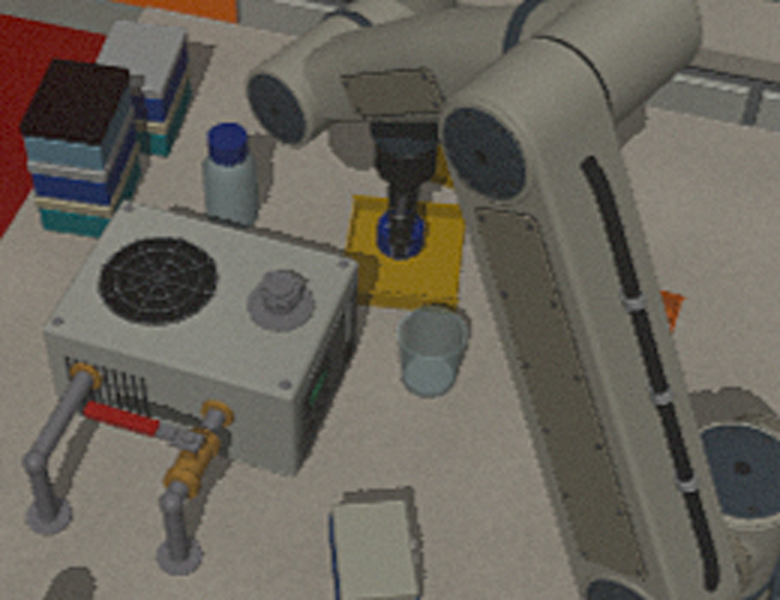

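View pics/w12.png

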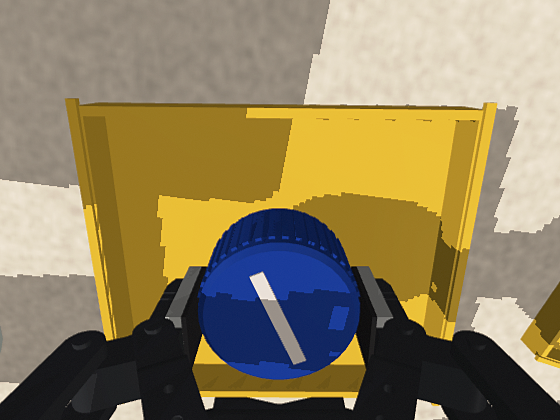

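The side view shows the lever across the pipe, the cap over the larger yellow tray and the tray undisturbed. I lower the last part gently.

Call:
move_arm(
  commands=[
    [-0.1, 0, 0.8, 0, 0, 0, 5],
    [-0.1, 0, 0.7, 0, 0, 0, 5],
    [0, 0, 0.4, 0, 0, 0, 5],
    [0, 0, 0, 0, 0, 0, 5],
  ],
)

```text
time: 16.47
tool_pos: [447.7, -381.7, 20.9]
ee_rot: [3.131, -0.01, 0.179]
ft_force: [-1.3, -0.4, -0.9]
grip_width: 59.3
```

Call:
move_arm(
  commands=[
    [0, 0, 0.4, 0.01, -0.01, 0, 5],
    [0, 0, 0.3, 0, 0, 0, 5],
    [0, 0, 0, 0, 0, 0, 5],
  ],
)

```text
time: 16.72
tool_pos: [447.9, -381.9, 13.5]
ee_rot: [-3.141, 0.0, 0.179]
ft_force: [-0.6, 0.0, -0.9]
grip_width: 59.4
```

Call:
move_arm(
  commands=[
    [0, 0, 0.2, 0, 0, 0, 5],
    [0, 0, 0.1, 0, 0, 0, 5],
    [0, 0, 0, 0, 0, 0, 5],
  ],
)

```text
time: 16.97
tool_pos: [448.1, -382.1, 10.1]
ee_rot: [-3.141, 0.0, 0.179]
ft_force: [-0.8, 0.4, -1.2]
grip_width: 59.2
```

Call:
move_arm(
  commands=[
    [0, 0, 0.1, 0, 0, 0, 5],
    [0, 0, 0, 0, 0, 0, 5],
  ],
)

```text
time: 17.13
tool_pos: [448.4, -382.2, 9.7]
ee_rot: [3.141, -0.0, 0.179]
ft_force: [-0.4, -0.7, -1.3]
grip_width: 59.5
```

Call:
move_arm(
  commands=[
    [0, 0, 0.1, 0, 0, 0, 5],
    [0, 0, 0, 0, 0, 0, 5],
  ],
)

```text
time: 17.3
tool_pos: [448.8, -382.3, 9.7]
ee_rot: [3.14, -0.001, 0.179]
ft_force: [0.0, 0.1, -0.1]
grip_width: 59.6
```

Call:
move_arm(
  commands=[
    [0, 0, 0.2, 0, 0, 0, 5],
    [0, 0, 0.1, 0, 0, 0, 5],
  ],
)

```text
time: 17.47
tool_pos: [449.1, -382.4, 9.4]
ee_rot: [3.139, -0.002, 0.18]
ft_force: [-2.3, 2.0, 6.3]
grip_width: 59.7
```

Contact at 6 N of upward force, so the cap is on the floor. I release it.

Call:
move_arm(
  commands=[
    [0, 0, 0, 0, 0, 0, 6.5],
    [0, 0, 0, 0, 0, 0, 7.2],
    [0, 0, 0, 0, 0, 0, 8.0],
    [0, 0, 0, 0, 0, 0, 8.5],
    [0, 0, 0, 0, 0, 0, 8.5],
  ],
)

```text
time: 17.88
tool_pos: [449.5, -382.6, 9.2]
ee_rot: [3.138, -0.003, 0.181]
ft_force: [-0.4, -0.6, 0.4]
grip_width: 85.0
```

```bash
python3 w.py w13
```

```text
17.8833 [ 449.5 -382.6    9.2] [ 3.1381e+00 -2.7000e-03  1.8050e-01] [-4.40e-01  4.89e-01 -1.43e-01  2.00e-03 -9.35e-01  2.19e+00] [-0.4 -0.6  0.4] 85.0
```

View pics/w13.png

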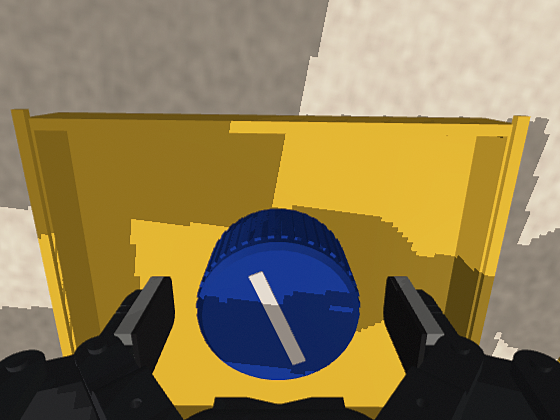

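The fingers are open and clear on both sides, with the cap standing at (278,295). I go straight up.

Call:
move_arm(
  commands=[
    [0, 0, -0.7, 0, 0, 0, 8.5],
    [0, 0, -1, 0, 0, 0, 8.5],
    [0, 0, -2, 0, 0, 0, 8.5],
    [0, 0, -3, 0, 0, 0, 8.5],
    [0, 0, -4, 0, 0, 0, 8.5],
    [0, 0, -4, 0, 0, 0, 8.5],
    [0, 0, -4, 0, 0, 0, 8.5],
    [0, 0, -4, 0, 0, 0, 8.5],
  ],
)

```text
time: 18.6
tool_pos: [443.5, -379.1, 239.2]
ee_rot: [-3.132, 0.012, 0.179]
ft_force: [2.2, -0.8, -0.3]
grip_width: 85.0
```

Call:
move_arm(
  commands=[
    [-1, 0, -4, 0, 0, 0, 8.5],
    [-1, 0, -4, 0, 0, 0, 8.5],
    [-1, 0, -4, 0, 0, 0, 8.5],
    [0, 0, 0, 0, 0, 0, 8.5],
    [0, 0, 0, 0, 0, 0, 8.5],
  ],
)

```text
time: 19.02
tool_pos: [414.5, -385.9, 374.2]
ee_rot: [3.133, -0.005, 0.179]
ft_force: [0.3, -1.2, -1.0]
grip_width: 84.9
```

```bash
python3 w.py w14
python3 - <<'E'
from workcell import optics
from h import *
for n in ("scene","side"):
    f=optics.grab_frame(n);pickle.dump(f,open(n+"9.pkl","wb"))
    cv2.imwrite(f"pics/{n}9.png",f["frame"])
f=ld("w14");s=f["s"];C=cloud(f,s)
hsv=cv2.cvtColor(f["frame"],cv2.COLOR_BGR2HSV);m=(hsv[...,0]>108)&(hsv[...,0]<128)&(hsv[...,1]>120)&(abs(C[...,0]-446)<60)&(abs(C[...,1]+380)<60)
print("cap",len(C[m]),np.median(C[m],0).round(1),np.percentile(C[m][:,2],[5,95]).round(1))
for n in ("scene","side"):
    g=ld(n+"9");C=cloud(g);hs=cv2.cvtColor(g["frame"],cv2.COLOR_BGR2HSV);m=((hs[...,0]<6)|(hs[...,0]>172))&(hs[...,1]>150)&(abs(C[...,2]-150)<12)&(C[...,0]>540)&(C[...,0]<720)&(C[...,1]>30)&(C[...,1]<220)
    print(n,"lever",m.sum(),C[m].min(0).round(),C[m].max(0).round(),np.median(C[m],0).round(), cv2.minAreaRect(C[m][:,:2].astype(np.float32)))
E
```

```text
19.0167 [ 414.5 -385.9  374.2] [ 3.1329 -0.0047  0.1788] [-0.471  0.293  0.517  0.004 -1.786  2.221] [ 0.3 -1.2 -1. ] 84.9
cap 1739 [ 450.3 -380.6   38.8] [ 36.8 446.5]
scene lever 131 [602.  61. 146.] [681.  79. 160.] [646.  68. 156.] ((641.6104736328125, 70.08177185058594), (18.133127212524414, 78.7996597290039), 87.51312255859375)
side lever 126 [596.  65. 141.] [678.  88. 160.] [636.  78. 153.] ((637.5526123046875, 77.33150482177734), (21.967164993286133, 81.87728118896484), 86.95328521728516)
```

View pics/w14.png

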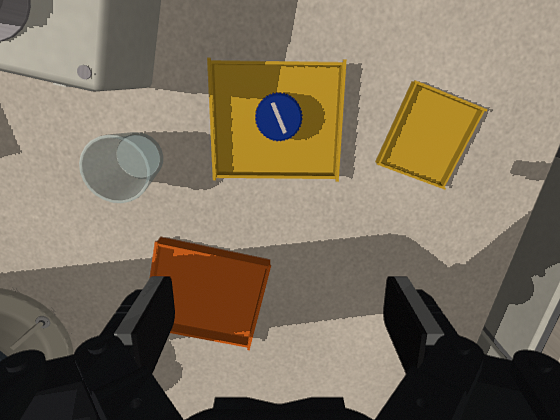

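View pics/side9.png

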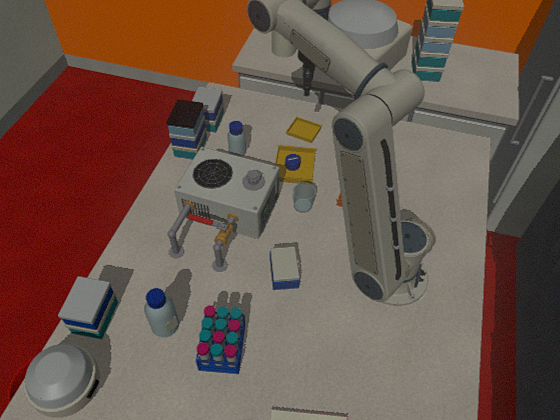

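View pics/scene9.png

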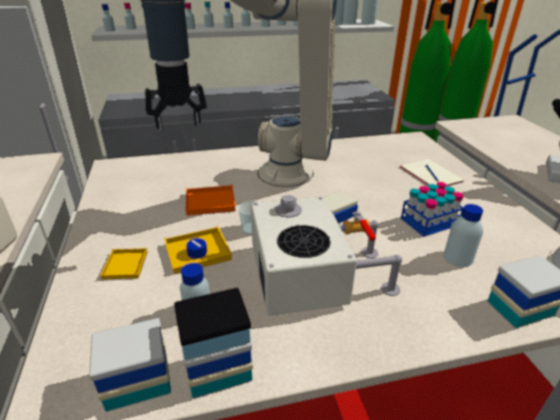

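The cap stands flat in the larger yellow tray (wrist px (278,117)). Its top is at about 39 mm, against 4 + 36 expected. The lever lies along the chiller's x at -2.5° and -3.0° in the two views, with the chiller at about -2.4°, so it is at the stop. Nothing else appears to have moved. I hand in.

```bash
python3 -c "
from workcell import manip
print(manip.hand_in())"
```

```text
the job is handed in; nothing more can be done
None
```

I pushed the red lever round to its stop, unscrewed the blue filler cap and set it down on the floor of the larger yellow tray. The job was handed in at about 19 s, well inside the 72 s limit.

- **Valve:** at the end of the push the lever stopped moving while the force rose from about 5 to 16 N. Afterwards the two fixed cameras put it at -2.5° and -3.0°, against about -2.4° for the chiller's axis, so it was still shut.
- **Cap:** it was turned about 4.2 rad counter-clockwise and came free without any pull. It touched down with about 6 N.
- **Placing:** its top stands at about 39 mm, which fits the cap lying flat, open side down, on the tray floor. It is well inside the tray walls.
- **The rest:** in the last pictures the other things on the bench look where they were. I compared those by eye, not by measurement. The gripper was open, high above the bench and touching nothing.

No check failed. The views disagreed by 2 to 4 mm on the cap position and about 9 mm on the chiller's y. I corrected the cap position with close wrist-camera views before gripping.

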